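# Catch the reagent cartridges and dock the tub

## Task

Take the steel tub by its leaning handle and hold it up under the dispenser's chute, pushing the white paddle back with the tub's far rim so that the gate opens and all three cartridges slide into the tub, none onto the bench. Keep hold of the tub above the bench until all three have come to lie in it, then set it fully down and level in its pocket of the shadow tray, key in the notch, with the three cartridges still in it, and let go. Leave the bottles, jar, beaker and tip box where they stand.

Things in the scene. Friction and masses are not known exactly. Their poses are not given: they have to be found in the camera images.
- tub_grip (a point): where to grip the tub: middle of its white handle plate, 90 mm wide (tub's y), 10 mm thick, leaning out 35 deg from vertical: it rises 80 mm from the tub's -x rim along (-0.574, 0, 0.819) in the tub's frame. This point is 48 mm up it, at (-105.5, 0, 109) mm from the middle of the tub's underside. Pinch the plate through its thickness, tool leaned 35 deg. Axes: the tub's own
- tub_c (a point): loose open steel tub, 200 g (+-30 %): its centre, 35 mm above its underside. Outside 140 (x) x 120 (y) x 70 mm tall, walls 4 mm, floor 6 mm; an out-turned rim at the top makes it 156 x 136 mm there. z up, -x towards the handle. Starts standing on the bench, handle towards the robot
- tub_key (a point): the tub's key block: middle of the bottom of its outer face. It is 40 mm wide (y), stands 16 mm out from the tub's -x wall below the handle and runs from 2 to 64 mm above the underside. Axes: the tub's own
- mouth (a point): fixed dispenser: middle of the lower edge of its steel chute, 145 mm above the bench. Axes: +x level from the mouth to the machine, z up; pieces come out towards -x. The chute rises to +x at 30 deg, 66 mm wide inside, 78 mm outside, 190 mm long. Below it the space is free up to legs and foot at x = 85 mm
- guard_edge (a point): middle of the lower front edge of the dispenser's see-through guard plate (grey front edge), 48 mm in front of the mouth and 258 mm above the bench; 125 mm wide, reaching 113 mm to +x from here. Two gate guides below it stand beside the mouth, x -12 to 2 mm from the mouth, y 42 to 62 mm either side, 148 to 262 mm above the bench. Axes: the dispenser's
- paddle (a joint): travel of the white push paddle below the mouth: 0 as found to 0.032 m, level to the dispenser's +x; stays where left, needs 3 to 6 N. It lifts the gate across the chute 1.6 times as far; cartridges pass from about 0.022 m on, so push it nearly fully home
- paddle_face (a point): middle of the paddle's front face, 70 mm wide (y) and 50 mm tall, spanning 88 to 138 mm above the bench; as found it is 15 mm behind the mouth (+x). The rim of a tub standing on the bench passes below it: hold the tub 20 mm or more up; 35 mm still leaves it well under the chute. Axes: the dispenser's
- pocket (a point): fixed shadow tray, 190 (x) x 180 (y) x 24 mm: centre of its pocket's floor, 4 mm above the bench. The pocket is 150 (x) x 130 (y) mm, 20 mm deep, with a notch 52 mm wide through its -x wall for the tub's key block, so the tub goes in only one way: tub and tray axes parallel, handle to the tray's -x. z up
- cartridge0_c (a point): loose white plastic cartridge with a grey band, 60 x 38 x 26 mm, 60 g (+-30 %), lying across the chute; this is its centre; number 1 of three in a row on the chute behind the gate, counted from the mouth. Slides out by itself when the gate is up
- cartridge1_c (a point): loose white plastic cartridge with a grey band, 60 x 38 x 26 mm, 60 g (+-30 %), lying across the chute; this is its centre; number 2 of three in a row on the chute behind the gate, counted from the mouth. Slides out by itself when the gate is up
- cartridge2_c (a point): loose white plastic cartridge with a grey band, 60 x 38 x 26 mm, 60 g (+-30 %), lying across the chute; this is its centre; number 3 of three in a row on the chute behind the gate, counted from the mouth. Slides out by itself when the gate is up
- jar_c (a point): bystander, loose: white plastic jar, 44 mm across, 110 mm tall; its centre half-way up. Not to be disturbed
- phial_c (a point): bystander, loose: amber bottle, 44 mm across, 120 mm tall; its centre half-way up. Not to be disturbed
- reagent_c (a point): bystander, loose: large amber bottle, 90 mm across, 180 mm tall; its centre half-way up. Not to be disturbed
- beaker_c (a point): bystander, loose: clear beaker, 80 mm across, 100 mm tall; its centre half-way up. Not to be disturbed
- tipbox_c (a point): bystander, loose: closed tip box, 122 x 87 x 59 mm; its centre half-way up. Not to be disturbed
- washbottle_c (a point): bystander, loose: white wash bottle, 70 mm across, 150 mm tall; its centre half-way up. Not to be disturbed
Things that resemble listed ones, but are neither listed nor needed, are in the scene too. Leave any yellow look-alike of the part that bears tub_grip alone. What is shaped like the part that bears cartridge2_c but purple is not meant.

How it is judged:
By the outcome, as a careful person would: the job done as asked, in the order asked, and still so for the second after the job is handed in, with the robot touching nothing.
It also fails if it takes over 56 s, if anything falls off the work surface, if the arm or the gripper's body presses on something with over 40 N, if the wrist force passes 120 N, or if a joint passes its speed limit or range.

## Robot

A 6-joint arm with a two-finger parallel gripper is mounted at the origin on the work surface. World frame = base frame: x ahead of the robot, y to its left, z up, the work surface at z = 0. Lengths are in m, angles in rad, forces in N, time in s.
With the tool pointing down it reaches from about 0.375 to 0.975 m from the base axis. Payload 3.8 kg.
Tool frame: the origin (TCP) lies at the very end of the fingers, on their centre line; the grasp point (between the pads) lies 19 mm behind it; z points along the fingers, y is the line along which they close (so a half turn about z gives the same grasp; the last joint's range is limited). The gripper opens to 85 mm and grips with 20 to 120 N. Pads are 22 mm wide; open, the fingers measure 114 mm over their backs; the gripper's body (76 mm by 85 mm) begins 54 mm behind the grasp point. The pads swing forward as they close: fully open they stand 13 mm farther back than shut.
Start: joints at [1.076, 0.264, 1.604, -0, 1.274, -0.037], TCP at [0.298, 0.605, 0.231] pointing down, gripper open.
Joint ranges: [-2.63, 2.63], [-0.94, 2.18], [0.31, 2.57], [-1.31, 4.45], [0, 2.66], [-2.55, 2.55]. Speed limits (rad/s): [2.57, 2.57, 3.14, 3.14, 3.14, 3.14].

## Interface

Orientations are given as a rotation vector (axis times angle).
In Python, from workcell import * gives the robot as it stands.
- The arm moves only by the shell command python3 -m crank 'ROWS' [OPENING] [FORCE]. ROWS is JSON, a list that holds one entry, the list of rows, each a list of 6 numbers: the shift along the tool's x, y, z in cm, then the turn, a rotation vector about the tool's x, y, z in rad. In form: [[[dx, dy, dz, ax, ay, az], ...]]. A call has 1 to 8 rows; each row shifts and turns the commanded pose from where the row before left it, along the tool's axes as they then stand; what a row does not reach is not made up. A row lasts 1/12 s, in which the tool goes at most 41.7 mm and 7.16 degrees, less where a joint would pass 70% of its speed; a pose out of reach is approached as far as the arm can. A call with a gripper value outside its range is refused whole. OPENING is the finger opening in cm, from 0 to 8.54, set as the call begins (- or left out, the last holds). The fingers move at their own pace and stop on an object; FORCE is the grip in N (left out, the last holds). Time passes only in rows, so rows that do not move let the fingers close. It gives the time, the measured TCP pose, the force, the opening and the grip force at its end, in the units of the state.
- read_state(): the state, without advancing time (a new reading comes with each control period).
- read_camera(name): name is "scene" or "top" or "wrist"; returns the picture (420x560x3 uint8, blue, green, red); there is no depth.
- camera_model(name): a dict with "camera_matrix" (3x3 intrinsics, pixels), "R" (3x3) and "t" (3): a world point X has camera coordinates R X + t. Camera axes: x right, y down, z forward; pixel columns grow to the right and rows downward; lengths in m; the calibration is good to about 2 mm. The wrist camera is an equidistant fisheye: a pixel r from the principal point sees the ray r / f radians off the axis. A picture is of the moment at which its call begins: read the wrist's pose just before it. camera_model takes no time and is no camera call; for the wrist camera it gives the pose at the moment of the call.
- finish_job(): hands the job in; it is judged then, once.
The state is a dict: "time": time; "q": joint angles; "joint_vel": joint speeds; "joint_torque": joint torques, N m; "tool_pos": TCP position; "tcp_rot": TCP orientation; "wrist_force": force on the tool from outside, world axes, zero at the start; "torque": the same for the moment, N m; "width": opening from 0.0 (shut) to 1.0 (fully open); "grip_force": force on a finger pad.
Only numpy, scipy, OpenCV 4.12 (cv2) and the standard library are available. Lean on these libraries where they do the work, as an engineer would, in place of code of your own. Each camera call takes 0.05 s, during which the arm holds its last target. There are 200 camera calls.

## Working session

There is one attempt and no reset: what is moved stays moved. The work goes in short steps, Python scripts to look and compute and a shell command to move; the robot and the scene stay as the last step left them, time stands still between calls to the robot, and variables do not carry over. Pictures are saved under pics/ and viewed, at most 10 in all, crops included, and the job is handed in when it is done.

```bash
mkdir -p pics; ls; python3 - <<'E'
from workcell import *
import cv2
s=read_state();print(s)
for n in("scene","top"):
    cv2.imwrite(f"pics/{n}0.png",read_camera(n)); m=camera_model(n); print(n,m)
E
```

```text
pics
{'time': 0.0, 'q': array([ 1.07611087e+00,  2.64736127e-01,  1.60542071e+00,  2.26505602e-05,
        1.27368498e+00, -3.68736046e-02]), 'joint_vel': array([ 0.00228744, -0.00040796, -0.00145479, -0.00018237, -0.00039719,
       -0.00068616]), 'joint_torque': array([ 1.30972039e-03, -5.15101254e+01, -3.67319298e+01, -1.52814564e-04,
        1.31420323e-02, -2.32736693e-05]), 'tool_pos': array([0.29796381, 0.60484031, 0.22994827]), 'tcp_rot': array([-0.71273644, -3.05904508,  0.00339934]), 'wrist_force': array([ 1.01512875, -0.46387912,  0.55057792]), 'torque': array([ 0.00667716, -0.00389523,  0.02716567]), 'grip_force': 0.0, 'width': 0.9984540165932281}
scene {'camera_matrix': array([[500.90119627,   0.        , 281.61546363],
       [  0.        , 500.90119627, 220.55518866],
       [  0.        ,   0.        ,   1.        ]]), 'R': array([[ 0.60757501,  0.79424686,  0.00495296],
       [ 0.66124319, -0.5023569 , -0.55713103],
       [-0.44001142,  0.341774  , -0.83040983]]), 't': array([-0.32285426, -0.25677358,  1.88030082])}
top {'camera_matrix': array([[499.11263717,   0.        , 273.13719011],
       [  0.        , 499.11263717, 209.67300992],
       [  0.        ,   0.        ,   1.        ]]), 'R': array([[ 0.00772284, -0.99996953, -0.00113856],
       [-0.9925874 , -0.00752772, -0.12129955],
       [ 0.12128728,  0.0020669 , -0.99261529]]), 't': array([0.01092169, 0.55504092, 1.78260435])}
```

View pics/scene0.png

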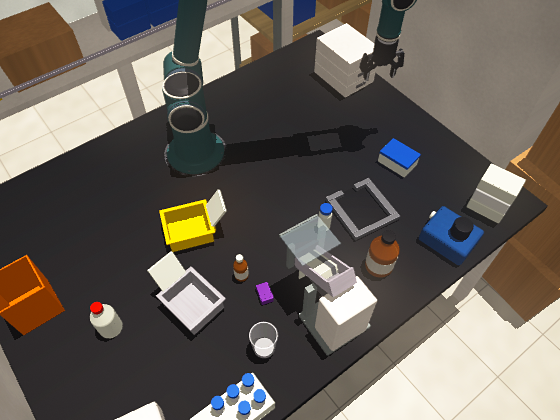

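View pics/top0.png

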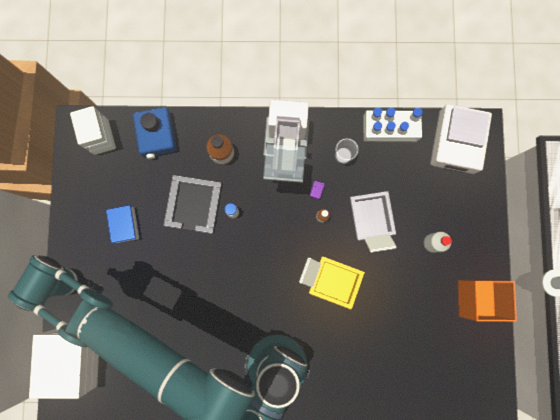

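The scene shows the steel tub at top-view (373,216), with its white handle at (380,242). Its yellow look-alike is at (337,283), and there is an orange bin at (488,300), which is not a match. The dispenser is at (286,150), with its chute towards the robot. The tray is at (193,204), the jar at (232,211), the phial at (322,215), the reagent bottle at (220,150) and the beaker at (346,152). The purple decoy is at (317,189). I choose the grey tub and check it in a close crop.

```bash
python3 - <<'E'
import cv2,numpy as np
t=cv2.imread("pics/top0.png");s=cv2.imread("pics/scene0.png")
def c(i,x,y,w,h,k):return cv2.resize(i[y:y+h,x:x+w],None,fx=k,fy=k,interpolation=cv2.INTER_CUBIC)
a=np.hstack([c(t,340,180,66,75,4),c(t,255,95,66,75,4),c(t,160,170,66,75,4)])
b=np.hstack([c(t,255,125,66,75,4),c(s,270,200,132,75,4)])
cv2.imwrite("pics/crop1.png",np.vstack([a,b]))
E
```

```text
(no output)
```

View pics/crop1.png

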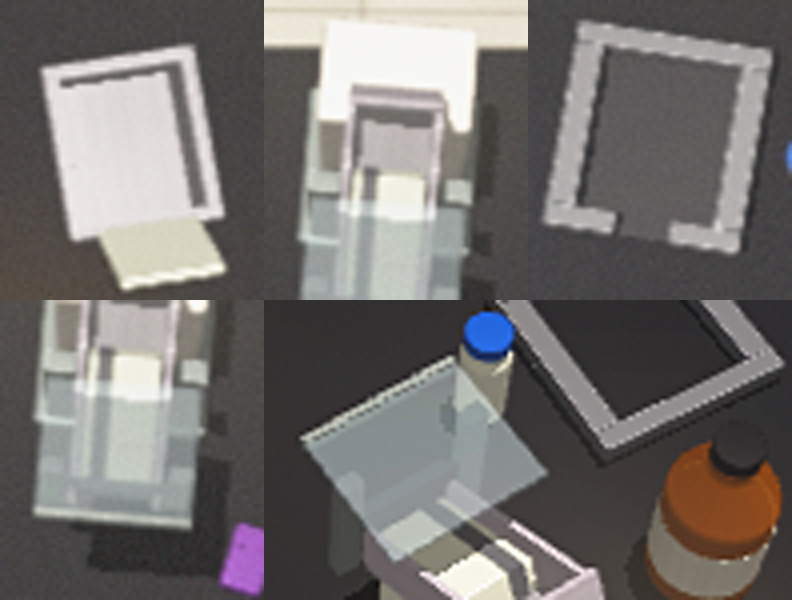

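The crop confirms a grey steel tub with a white leaning handle towards the robot, its rim corners at crop (42,67), (194,46), (224,214) and (75,240). The tray's notch opens towards the robot, and the guard's front edge runs (34,514)–(190,526). The scene view shows the same edge from (302,438) to (455,357).

```bash
cat > h.py <<'E'
import numpy as np,cv2
from workcell import *
def ray(n,p,m=None):
    m=m or camera_model(n); d=m["R"].T@np.linalg.inv(m["camera_matrix"])@np.r_[p,1.]; return -m["R"].T@m["t"],d
def plane(n,p,z):
    o,d=ray(n,p); return o+d*(z-o[2])/d[2]
def tri(p,q):
    a,d=ray("top",p);b,e=ray("scene",q)
    k=np.linalg.lstsq(np.c_[d,-e],b-a,rcond=None)[0]; P,Q=a+k[0]*d,b+k[1]*e
    return (P+Q)/2,np.linalg.norm(P-Q)
def cr(x0,y0,u,v,k=4):return np.array([x0+(u+.5)/k-.5,y0+(v+.5)/k-.5])
E
python3 - <<'E'
from h import *
np.set_printoptions(precision=4,suppress=True)
def quad(name,C,z):
    P=np.array([plane("top",p,z)[:2] for p in C]) # TL TR BR BL
    TL,TR,BR,BL=P; c=P.mean(0); x=(TL+TR-BR-BL)/2; y=(TL+BL-TR-BR)/2
    print(name,"c",c,"sx",np.linalg.norm(x),"sy",np.linalg.norm(y),"yawx",np.degrees(np.arctan2(x[1],x[0])),"yawy",np.degrees(np.arctan2(-y[0],y[1])))
quad("tub",[cr(340,180,*p) for p in[(42,67),(194,46),(224,214),(75,240)]],.07)
quad("tray",[cr(160,170,*p) for p in[(52,22),(244,50),(210,252),(15,222)]],.024)
L,R=cr(255,125,34,514),cr(255,125,190,526)
A,B=plane("top",L,.258),plane("top",R,.258);d=A-B
print("guard",(A+B)/2,np.linalg.norm(d),"yaw",np.degrees(np.arctan2(-d[0],d[1])))
for p,q in((L,cr(270,200,191,57)),(R,cr(270,200,38,138))):print(tri(p,q))
# bystanders approx
for n,p,z in(("jar",(232,211),.11),("phial",(322.5,215),.12),("reagent",(217,144),.18),("beaker",(346,150),.1),("purple",(317,189),.03),("wash",(446,240),.15)):print(n,plane("top",p,z))
for p in((325,260),(363,275),(350,307),(310,295),(310,262)):print("yellow",plane("top",p,.07))
E
```

```text
tub c [ 0.5343 -0.3408] sx 0.15463190457149154 sy 0.13609348636374585 yawx 9.497169845945903 yawy 9.322398651542091
tray c [0.5763 0.312 ] sx 0.18803963622091552 sy 0.17986678683139318 yawx -8.393133680242826 yawy -8.135095408856564
guard [ 0.385  -0.0163  0.258 ] 0.12326260949215215 yaw -3.9436804025336802
(array([0.4517, 0.111 , 0.0222]), np.float64(0.1628436519805715))
(array([ 0.4362, -0.0331,  0.0122]), np.float64(0.15168094695061551))
jar [0.5399 0.1583 0.11  ]
phial [ 0.5271 -0.156   0.12  ]
reagent [0.7605 0.2074 0.18  ]
beaker [ 0.7626 -0.2425  0.1   ]
purple [ 0.633 -0.145  0.03 ]
wash [ 0.442  -0.5698  0.15  ]
yellow [ 0.3733 -0.169   0.07  ]
yellow [ 0.322 -0.302  0.07 ]
yellow [ 0.2111 -0.2552  0.07  ]
yellow [ 0.2512 -0.116   0.07  ]
yellow [ 0.3659 -0.1161  0.07  ]
```

```bash
python3 - <<'E'
from h import *
np.set_printoptions(precision=4,suppress=True)
L,R=cr(255,125,34,214),cr(255,125,190,226)
A,B=plane("top",L,.258),plane("top",R,.258);d=A-B
print("guard",(A+B)/2,np.linalg.norm(d),"yaw",np.degrees(np.arctan2(-d[0],d[1])))
for p,q in((L,cr(270,200,191,57)),(R,cr(270,200,38,138))):print(tri(p,q))
# chute: far top end corners and body back edges for yaw
for u,v in((352,88),(444,88),(325,22),(476,32)):
  p=cr(255,95,u-264,v); print("pt",plane("top",p,.26))
s=read_state();from scipy.spatial.transform import Rotation as Ro
print(Ro.from_rotvec(s["tcp_rot"]).as_matrix(),camera_model("wrist"))
E
```

```text
guard [ 0.625 -0.015  0.258] 0.12555772558959857 yaw -4.034326208567263
(array([0.6274, 0.0484, 0.2731]), np.float64(0.00277403382178447))
(array([ 0.6176, -0.0764,  0.2751]), np.float64(0.0004902224401411129))
pt [0.8327 0.0057 0.26  ]
pt [ 0.8332 -0.0692  0.26  ]
pt [0.8881 0.0282 0.26  ]
pt [ 0.8806 -0.0953  0.26  ]
[[-0.897   0.442  -0.001 ]
 [ 0.442   0.897  -0.0018]
 [ 0.0001 -0.0021 -1.    ]] {'camera_matrix': array([[325.1923,   0.    , 279.2849],
       [  0.    , 325.1923, 205.8571],
       [  0.    ,   0.    ,   1.    ]]), 'R': array([[ 0.442 ,  0.897 , -0.0026],
       [ 0.8662, -0.4261,  0.261 ],
       [ 0.233 , -0.1177, -0.9653]]), 't': array([-0.6751, -0.035 ,  0.3781])}
```

Guard edge ≈ (0.625, -0.015) with a yaw of about -4°, which gives the mouth at (0.673, -0.018). The sizes check out: rim 155×136, tray 188×180, guard 125.6. Next I work out the moves.

```bash
cat >> h.py <<'E'
from scipy.spatial.transform import Rotation as Ro
def dirx(yaw):a=np.radians(yaw);return np.array([np.cos(a),np.sin(a)])
def toolR(yaw,lean=35): # tool x = left of yaw, z down leaned forward
    a,l=np.radians(yaw),np.radians(lean);f=np.r_[dirx(yaw),0];u=np.array([0,0,1.])
    z=f*np.sin(l)-u*np.cos(l);y=f*np.cos(l)+u*np.sin(l);return np.c_[np.cross(y,z),y,z]
def tcp_for(cx,cy,h,yaw,back=0): # tub centre, underside height
    R=toolR(yaw);g=np.r_[np.array([cx,cy])-.1055*dirx(yaw),h+.109]
    return g+(.019-back)*R[:,2],R
def rows(P,R,n,start=None):
    s=read_state();p0,r0=start or (s["tool_pos"],Ro.from_rotvec(s["tcp_rot"]));r1=Ro.from_matrix(R);w=(r0.inv()*r1).as_rotvec()
    print("dist cm",np.linalg.norm(P-p0)*100,"ang",np.degrees(np.linalg.norm(w)))
    st=(P-p0)/n*100
    for i in range(n):
        r=r0*Ro.from_rotvec(w*i/n);print([float(x) for x in np.r_[np.round(r.inv().apply(st),1),np.round(w/n,3)]],end=",")
    print();return P,r1
TUB=(.5343,-.3408,9.4)
E
python3 - <<'E'
from h import *
P,R=tcp_for(TUB[0],TUB[1],0,TUB[2],.10);print(P)
s=rows(np.array([.46,.15,.33]),toolR(33,15),14)
rows(P+[0,0,.03],R,15,s)
E
```

```text
[ 0.3843808  -0.36561896  0.17535132]
dist cm 49.312952459889786 ang 34.20265719435345
[-2.5, -2.4, -0.7, -0.018, -0.005, 0.038],[-2.6, -2.3, -0.7, -0.018, -0.005, 0.038],[-2.7, -2.2, -0.8, -0.018, -0.005, 0.038],[-2.7, -2.1, -0.8, -0.018, -0.005, 0.038],[-2.8, -1.9, -0.8, -0.018, -0.005, 0.038],[-2.9, -1.8, -0.8, -0.018, -0.005, 0.038],[-3.0, -1.7, -0.9, -0.018, -0.005, 0.038],[-3.0, -1.6, -0.9, -0.018, -0.005, 0.038],[-3.1, -1.4, -0.9, -0.018, -0.005, 0.038],[-3.2, -1.3, -0.9, -0.018, -0.005, 0.038],[-3.2, -1.2, -0.9, -0.018, -0.005, 0.038],[-3.3, -1.0, -0.9, -0.018, -0.005, 0.038],[-3.3, -0.9, -0.9, -0.018, -0.005, 0.038],[-3.3, -0.7, -0.9, -0.018, -0.005, 0.038],
dist cm 53.58343707909654 ang 30.84278191561394
[-2.6, -2.4, 0.2, -0.023, -0.012, 0.025],[-2.7, -2.4, 0.2, -0.023, -0.012, 0.025],[-2.7, -2.3, 0.2, -0.023, -0.012, 0.025],[-2.8, -2.2, 0.1, -0.023, -0.012, 0.025],[-2.8, -2.2, 0.1, -0.023, -0.012, 0.025],[-2.9, -2.1, 0.1, -0.023, -0.012, 0.025],[-2.9, -2.0, 0.1, -0.023, -0.012, 0.025],[-3.0, -2.0, 0.1, -0.023, -0.012, 0.025],[-3.0, -1.9, 0.1, -0.023, -0.012, 0.025],[-3.1, -1.8, 0.1, -0.023, -0.012, 0.025],[-3.1, -1.7, 0.1, -0.023, -0.012, 0.025],[-3.2, -1.7, 0.1, -0.023, -0.012, 0.025],[-3.2, -1.6, 0.1, -0.023, -0.012, 0.025],[-3.2, -1.5, 0.1, -0.023, -0.012, 0.025],[-3.3, -1.4, 0.1, -0.023, -0.012, 0.025],
```

```bash
python3 -m crank '[[[-2.5,-2.4,-0.7,-0.018,-0.005,0.038],[-2.6,-2.3,-0.7,-0.018,-0.005,0.038],[-2.7,-2.2,-0.8,-0.018,-0.005,0.038],[-2.7,-2.1,-0.8,-0.018,-0.005,0.038],[-2.8,-1.9,-0.8,-0.018,-0.005,0.038],[-2.9,-1.8,-0.8,-0.018,-0.005,0.038],[-3.0,-1.7,-0.9,-0.018,-0.005,0.038]]]' 8.5
python3 -m crank '[[[-3.0,-1.6,-0.9,-0.018,-0.005,0.038],[-3.1,-1.4,-0.9,-0.018,-0.005,0.038],[-3.2,-1.3,-0.9,-0.018,-0.005,0.038],[-3.2,-1.2,-0.9,-0.018,-0.005,0.038],[-3.3,-1.0,-0.9,-0.018,-0.005,0.038],[-3.3,-0.9,-0.9,-0.018,-0.005,0.038],[-3.3,-0.7,-0.9,-0.018,-0.005,0.038],[0,0,0,0,0,0]]]'
python3 - <<'E'
from h import *
P,R=tcp_for(TUB[0],TUB[1],0,TUB[2],.10)
rows(P+[0,0,.03],R,16)
E
```

```text
time: 0.68
tool_pos: [0.3799, 0.3759, 0.2805]
tcp_rot: [1.091, 2.874, 0.176]
wrist_force: [1.1, -0.3, 0.1]
width: 0.99
grip_force: 0.0
time: 1.35
tool_pos: [0.4632, 0.1444, 0.333]
tcp_rot: [1.436, 2.627, 0.341]
wrist_force: [0.2, -0.9, 0.5]
width: 0.993
grip_force: 0.0
dist cm 53.16110883339551 ang 30.593048134284384
[-2.4, -2.3, 0.2, -0.022, -0.011, 0.023],[-2.5, -2.2, 0.2, -0.022, -0.011, 0.023],[-2.5, -2.2, 0.2, -0.022, -0.011, 0.023],[-2.6, -2.1, 0.2, -0.022, -0.011, 0.023],[-2.6, -2.1, 0.2, -0.022, -0.011, 0.023],[-2.7, -2.0, 0.1, -0.022, -0.011, 0.023],[-2.7, -1.9, 0.1, -0.022, -0.011, 0.023],[-2.7, -1.9, 0.1, -0.022, -0.011, 0.023],[-2.8, -1.8, 0.1, -0.022, -0.011, 0.023],[-2.8, -1.8, 0.1, -0.022, -0.011, 0.023],[-2.9, -1.7, 0.1, -0.022, -0.011, 0.023],[-2.9, -1.6, 0.1, -0.022, -0.011, 0.023],[-2.9, -1.6, 0.1, -0.022, -0.011, 0.023],[-3.0, -1.5, 0.1, -0.022, -0.011, 0.023],[-3.0, -1.4, 0.1, -0.022, -0.011, 0.023],[-3.0, -1.4, 0.1, -0.022, -0.011, 0.023],
```

Tracking is good, so I go on to the pre-grasp, then take a wrist look.

```bash
python3 -m crank '[[[-2.4,-2.3,0.2,-0.022,-0.011,0.023],[-2.5,-2.2,0.2,-0.022,-0.011,0.023],[-2.5,-2.2,0.2,-0.022,-0.011,0.023],[-2.6,-2.1,0.2,-0.022,-0.011,0.023],[-2.6,-2.1,0.2,-0.022,-0.011,0.023],[-2.7,-2.0,0.1,-0.022,-0.011,0.023],[-2.7,-1.9,0.1,-0.022,-0.011,0.023],[-2.7,-1.9,0.1,-0.022,-0.011,0.023]]]'
python3 -m crank '[[[-2.8,-1.8,0.1,-0.022,-0.011,0.023],[-2.8,-1.8,0.1,-0.022,-0.011,0.023],[-2.9,-1.7,0.1,-0.022,-0.011,0.023],[-2.9,-1.6,0.1,-0.022,-0.011,0.023],[-2.9,-1.6,0.1,-0.022,-0.011,0.023],[-3.0,-1.5,0.1,-0.022,-0.011,0.023],[-3.0,-1.4,0.1,-0.022,-0.011,0.023],[-3.0,-1.4,0.1,-0.022,-0.011,0.023]]]'
python3 -m crank '[[[0,0,0,0,0,0],[0,0,0,0,0,0]]]'
python3 - <<'E'
from h import *
np.set_printoptions(precision=4,suppress=True)
P,R=tcp_for(TUB[0],TUB[1],0,TUB[2],.0)
rows(P,R,5)
m=camera_model("wrist");im=read_camera("wrist")
# predicted handle corners drawn for check
f=m["camera_matrix"][0,0];c=m["camera_matrix"][:2,2]
M=np.r_[TUB[:2],0];X=np.r_[dirx(TUB[2]),0];Y=np.array([-X[1],X[0],0]);Z=np.array([0,0,1.])
for a,b,h in((-124,45,136),(-124,-45,136),(-78,45,70),(-78,-45,70),(78,68,70),(78,-68,70)):
    q=m["R"]@(M+(X*a+Y*b+Z*h)/1000)+m["t"];t=np.arctan2(np.hypot(q[0],q[1]),q[2]);p=c+f*t*q[:2]/np.hypot(q[0],q[1])
    print((a,b,h),p);cv2.circle(im,tuple(int(v) for v in np.round(p)),3,(0,0,255),1)
cv2.imwrite("pics/w1.png",im)
E
```

```text
time: 2.02
tool_pos: [0.423, -0.1071, 0.267]
tcp_rot: [1.59, 2.346, 0.505]
wrist_force: [-0.2, -0.2, 0.0]
width: 0.994
grip_force: 0.0
time: 2.68
tool_pos: [0.3861, -0.3628, 0.2011]
tcp_rot: [1.717, 2.041, 0.648]
wrist_force: [0.5, -0.4, 0.5]
width: 0.998
grip_force: 0.0
time: 2.85
tool_pos: [0.3858, -0.362, 0.2002]
tcp_rot: [1.721, 2.042, 0.649]
wrist_force: [0.2, 0.3, 0.5]
width: 0.997
grip_force: 0.0
dist cm 12.030989036125323 ang 0.4486331066403712
[-0.1, -0.3, 2.4, 0.001, -0.001, 0.001],[-0.1, -0.3, 2.4, 0.001, -0.001, 0.001],[-0.1, -0.3, 2.4, 0.001, -0.001, 0.001],[-0.1, -0.3, 2.4, 0.001, -0.001, 0.001],[-0.1, -0.3, 2.4, 0.001, -0.001, 0.001],
(-124, 45, 136) [253.3012 158.6191]
(-124, -45, 136) [255.4734 283.5045]
(-78, 45, 70) [259.7893 148.2032]
(-78, -45, 70) [260.5995 243.1685]
(78, 68, 70) [372.1314 124.8977]
(78, -68, 70) [365.4034 233.6848]
```

View pics/w1.png

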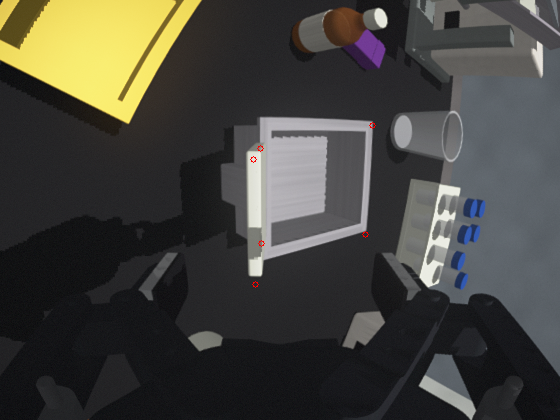

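The wrist view shows the tub straight ahead, with its white handle edge-on at (250–262,150–276). It sits about 8 px above the predicted marks, so I check the handle's lateral position from both views.

```bash
python3 - <<'E'
from h import *
np.set_printoptions(precision=4,suppress=True)
X=dirx(TUB[2]);Y=np.array([-X[1],X[0]])
def fr(n,P):d=P[:2]-np.array(TUB[:2]);print(n,(d@X)*1000,(d@Y)*1000)
for uv in((122,290),(225,268)):fr("top hdl",plane("top",cr(340,180,*uv),.136))
m=camera_model("wrist");f=m["camera_matrix"][0,0];c=m["camera_matrix"][:2,2]
def wp(p,z):
    d=np.array(p)-c;r=np.linalg.norm(d);v=np.r_[d/r*np.sin(r/f),np.cos(r/f)];v=m["R"].T@v;o=-m["R"].T@m["t"];return o+v*(z-o[2])/v[2]
for n,p,z in(("hdlL",(250,150),.136),("hdlR",(255,276),.136),("rimNL",(260,118),.07),("rimNR",(263,258),.07),("rimFL",(372,122),.07),("rimFR",(367,231),.07)):fr(n,wp(p,z))
# scene tub rim
for p in((157,297),(189,272),(224,298),(193,333)):fr("scene",plane("scene",p,.07))
E
```

```text
top hdl -128.70085928455202 46.835769379363526
top hdl -123.98200265845003 -42.996405143406655
hdlL -125.5163245801735 51.470363755561856
hdlR -123.11665555365467 -38.37236063772111
rimNL -76.83971828940594 72.78478047414723
rimNR -74.27095687602484 -60.77612055768226
rimFL 78.95247469733887 72.53488854380717
rimFR 82.57338734715483 -64.3376899242494
scene -74.38216453051469 -63.68629111371729
scene -68.888375926284 55.34389104769181
scene 71.19360515044002 69.17412604680675
scene 86.33157141176272 -64.45879423554196
```

```bash
python3 -m crank '[[[-0.1,-0.7,2.0,0,0,0],[-0.1,-0.7,2.5,0,0,0],[0,0,2.5,0,0,0],[0,0,2.5,0,0,0],[0,0,1.5,0,0,0],[0,0,1.0,0,0,0],[0,0,0,0,0,0]]]'
python3 -m crank '[[[0,0,0,0,0,0],[0,0,0,0,0,0],[0,0,0,0,0,0],[0,0,0,0,0,0],[0,0,0,0,0,0],[0,0,0,0,0,0],[0,0,0,0,0,0],[0,0,0,0,0,0]]]' 0 90
python3 - <<'E'
from h import *
cv2.imwrite("pics/w2.png",read_camera("wrist"));s=read_state();print(s["wrist_force"],s["width"],s["grip_force"])
P,R=tcp_for(TUB[0],TUB[1],0,TUB[2]);rows(P,R,1)
E
```

```text
time: 3.48
tool_pos: [0.4447, -0.3513, 0.0946]
tcp_rot: [1.715, 2.047, 0.649]
wrist_force: [-0.5, 0.3, 0.4]
width: 0.993
grip_force: 0.0
time: 4.15
tool_pos: [0.4436, -0.3542, 0.0956]
tcp_rot: [1.717, 2.043, 0.646]
wrist_force: [1.0, -0.4, -2.0]
width: 0.105
grip_force: 88.0
[ 0.41880389 -0.94245888 -1.43261351] 0.10646568094718782 88.01431775093079
dist cm 0.406958994955287 ang 0.5927995948620188
[-0.2, -0.4, -0.0, 0.005, -0.001, 0.009],
```

View pics/w2.png

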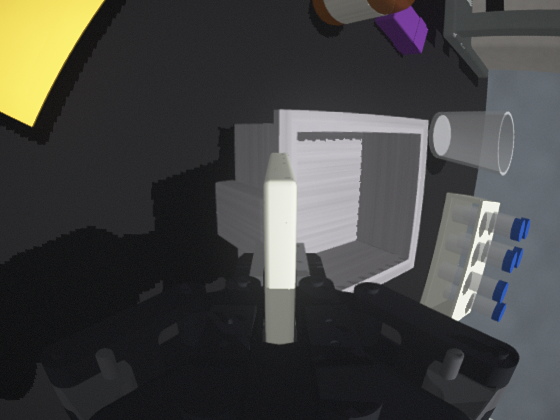

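The handle is centred between the pads, at an opening of about 9 mm on the 10 mm plate. I lift, carry over the phial, then check the tub's pose in the hand.

```bash
python3 - <<'E'
from h import *
s=read_state();R0=Ro.from_rotvec(s["tcp_rot"])
a=rows(s["tool_pos"]+[0,0,.16],R0.as_matrix(),7)
m=np.array([.6729,-.0183])
P,R=tcp_for(*(m-.128*dirx(-4)),.16,-4);print(P)
rows(P,R,14,a)
E
```

```text
dist cm 16.000000000000004 ang 5.028898508068018e-15
[-0.0, 1.3, -1.9, 0.0, 0.0, 0.0],[-0.0, 1.3, -1.9, 0.0, 0.0, 0.0],[-0.0, 1.3, -1.9, 0.0, 0.0, 0.0],[-0.0, 1.3, -1.9, 0.0, 0.0, 0.0],[-0.0, 1.3, -1.9, 0.0, 0.0, 0.0],[-0.0, 1.3, -1.9, 0.0, 0.0, 0.0],[-0.0, 1.3, -1.9, 0.0, 0.0, 0.0],
[ 0.4508402  -0.00277207  0.25343611]
dist cm 35.141037523067325 ang 13.862520308742887
[2.5, 0.4, 0.3, 0.0, -0.01, 0.014],[2.5, 0.4, 0.3, 0.0, -0.01, 0.014],[2.5, 0.3, 0.2, 0.0, -0.01, 0.014],[2.5, 0.3, 0.2, 0.0, -0.01, 0.014],[2.5, 0.2, 0.2, 0.0, -0.01, 0.014],[2.5, 0.2, 0.2, 0.0, -0.01, 0.014],[2.5, 0.2, 0.1, 0.0, -0.01, 0.014],[2.5, 0.1, 0.1, 0.0, -0.01, 0.014],[2.5, 0.1, 0.1, 0.0, -0.01, 0.014],[2.5, 0.1, 0.1, 0.0, -0.01, 0.014],[2.5, 0.0, 0.0, 0.0, -0.01, 0.014],[2.5, -0.0, 0.0, 0.0, -0.01, 0.014],[2.5, -0.0, -0.0, 0.0, -0.01, 0.014],[2.5, -0.1, -0.0, 0.0, -0.01, 0.014],
```

```bash
python3 -m crank '[[[0,0.6,-0.9,0,0,0],[0,1.3,-1.9,0,0,0],[0,1.3,-1.9,0,0,0],[0,1.3,-1.9,0,0,0],[0,1.3,-1.9,0,0,0],[0,1.3,-1.9,0,0,0],[0,1.3,-1.9,0,0,0],[0,0.7,-1.0,0,0,0]]]'
python3 -m crank '[[[1.3,0.3,0.2,0,-0.005,0.007],[2.5,0.4,0.3,0,-0.01,0.014],[2.5,0.3,0.2,0,-0.01,0.014],[2.5,0.3,0.2,0,-0.01,0.014],[2.5,0.2,0.2,0,-0.01,0.014],[2.5,0.2,0.2,0,-0.01,0.014],[2.5,0.2,0.1,0,-0.01,0.014],[2.5,0.1,0.1,0,-0.01,0.014]]]'
python3 -m crank '[[[2.5,0.1,0.1,0,-0.01,0.014],[2.5,0.1,0.1,0,-0.01,0.014],[2.5,0,0,0,-0.01,0.014],[2.5,0,0,0,-0.01,0.014],[2.5,0,0,0,-0.01,0.014],[2.5,0,0,0,-0.01,0.014],[1.2,0,0,0,-0.005,0.007],[0,0,0,0,0,0]]]'
python3 - <<'E'
from h import *
s=read_state();print(s["q"],s["wrist_force"],s["torque"],s["width"])
m=np.array([.6729,-.0183])
P,R=tcp_for(*(m-.128*dirx(-4)),.16,-4);rows(P,R,1)
t=read_camera("top");c=read_camera("scene");cv2.imwrite("pics/top3.png",t);cv2.imwrite("pics/scene3.png",c)
k=lambda i,x,y,w,h:cv2.resize(i[y:y+h,x:x+w],None,fx=4,fy=4,interpolation=cv2.INTER_CUBIC)
cv2.imwrite("pics/crop3.png",np.hstack([k(t,225,110,95,140),k(c,235,190,105,140)]))
E
```

```text
time: 4.87
tool_pos: [0.4418, -0.3549, 0.2612]
tcp_rot: [1.713, 2.041, 0.644]
wrist_force: [0.4, 0.1, -0.1]
width: 0.106
grip_force: 88.2
time: 5.53
tool_pos: [0.4435, -0.1628, 0.255]
tcp_rot: [1.832, 1.912, 0.605]
wrist_force: [0.8, -0.1, -2.1]
width: 0.107
grip_force: 88.0
time: 6.2
tool_pos: [0.4469, -0.0001, 0.2536]
tcp_rot: [1.918, 1.803, 0.569]
wrist_force: [0.4, 0.4, -1.5]
width: 0.103
grip_force: 88.0
[-0.04489776 -0.64248643  2.43228431 -0.02117263  0.735979    0.02804272] [ 0.351416    0.39840949 -1.53199322] [0.11173151 0.50485731 0.01043763] 0.10322482544802965
dist cm 0.4775078892153751 ang 0.5463402977822235
[-0.2, 0.3, 0.2, 0.005, -0.0, 0.008],
```

View pics/crop3.png

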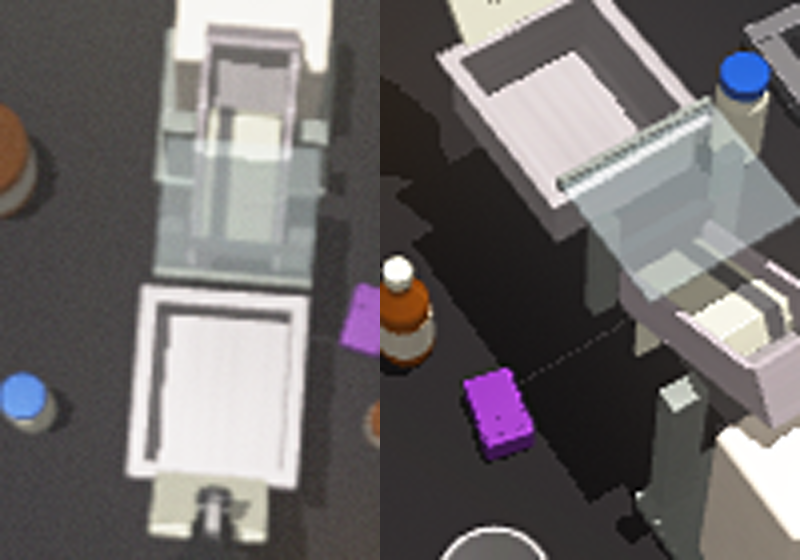

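The tub hangs level in the hand. Its rim corners in the top crop are (143,286), (312,292), (300,486) and (127,474), just in front of the guard. From these I measure its pose relative to the tool.

```bash
python3 - <<'E'
from h import *
np.set_printoptions(precision=4,suppress=True)
s=read_state();R=Ro.from_rotvec(s["tcp_rot"]).as_matrix();p=s["tool_pos"];print(p,"yaw",np.degrees(np.arctan2(-R[0,0],R[1,0])),"lean",np.degrees(np.arccos(-R[2,2])),"roll",np.degrees(R[2,0]))
g=p-.019*R[:,2]; Rt=R@toolR(0).T; h=(g-Rt@[-.1055,0,.109]);print("expected base",h)
z=h[2]+.07
for u,v in 1*[(143,286),(312,292),(300,486),(127,474)]:
    q=plane("top",cr(225,110,u,v),z); print("rim in tub frame",(Rt.T@(q-h))*1000)
# guard edge again
L,Rr=cr(225,110,153,278),cr(225,110,312,286)
print(plane("top",L,.258),plane("top",Rr,.258))
for q in((443,48),(557,205)): pass
for uv in((438,50),(562,207)):
    print("scene",(Rt.T@(plane("scene",cr(235,190,uv[0]-380,uv[1]),z)-h))*1000)
E
```

```text
[ 0.4471 -0.0022  0.2535] yaw -3.738697258439805 lean 35.29237996920867 roll -0.3030581051584688
expected base [ 0.542  -0.0089  0.1606]
rim in tub frame [78.3983 70.9259 69.9785]
rim in tub frame [ 83.4675 -66.9687  69.2234]
rim in tub frame [-75.5162 -67.7518  70.0274]
rim in tub frame [-75.9946  72.1054  70.7696]
[0.6261 0.0484 0.258 ] [ 0.6205 -0.0792  0.258 ]
scene [-84.1263 -59.0888  70.117 ]
scene [ 78.2846 -57.8703  69.2978]
```

```bash
python3 -m crank '[[[0,-0.7,1.0,0,0,0],[-0.1,-1.4,2.0,0,0,0],[-0.1,-1.4,2.0,0,0,0],[0,-1.4,2.0,0,0,0],[0,-1.4,2.0,0,0,0],[0,-0.7,1.0,0,0,0],[0,0,0,0,0,0]]]'
python3 -m crank '[[[0,0.4,0.3,0,0,0],[0,0.8,0.6,0,0,0],[0,0.8,0.6,0,0,0],[0,0.8,0.6,0,0,0],[0,0.8,0.5,0,0,0],[0,0.4,0.3,0,0,0],[0,0,0,0,0,0],[0,0,0,0,0,0]]]'
python3 -m crank '[[[0,0.4,0.3,0,0,0],[0,0.4,0.3,0,0,0],[0,0,0,0,0,0]]]'
python3 -m crank '[[[0,0.4,0.3,0,0,0],[0,0.4,0.3,0,0,0],[0,0,0,0,0,0]]]'
python3 - <<'E'
from h import *
s=read_state();print(s["wrist_force"],s["torque"],s["width"])
t=read_camera("top");c=read_camera("scene");cv2.imwrite("pics/top4.png",t);cv2.imwrite("pics/scene4.png",c)
E
```

```text
time: 6.88
tool_pos: [0.4542, -0.0072, 0.1342]
tcp_rot: [1.931, 1.801, 0.555]
wrist_force: [0.7, -0.1, -1.3]
width: 0.106
grip_force: 89.7
time: 7.55
tool_pos: [0.5046, -0.0094, 0.1363]
tcp_rot: [1.926, 1.8, 0.56]
wrist_force: [-1.0, -0.2, -1.5]
width: 0.106
grip_force: 89.7
time: 7.8
tool_pos: [0.5145, -0.0097, 0.1354]
tcp_rot: [1.926, 1.802, 0.56]
wrist_force: [-0.0, 0.2, -1.5]
width: 0.105
grip_force: 89.7
time: 8.05
tool_pos: [0.5246, -0.0103, 0.135]
tcp_rot: [1.926, 1.802, 0.56]
wrist_force: [-0.8, -0.3, -1.6]
width: 0.106
grip_force: 89.5
[-0.78011852 -0.27908929 -1.59522428] [-0.01311232  0.59936952 -0.03768959] 0.10615916227822665
```

```bash
python3 - <<'E'
from h import *
t=cv2.imread("pics/top4.png");c=cv2.imread("pics/scene4.png")
k=lambda i,x,y,w,h:cv2.resize(i[y:y+h,x:x+w],None,fx=4,fy=4,interpolation=cv2.INTER_CUBIC)
cv2.imwrite("pics/crop4.png",np.hstack([k(t,235,90,85,140),k(c,265,190,110,140)]))
E
```

```text
(no output)
```

View pics/crop4.png

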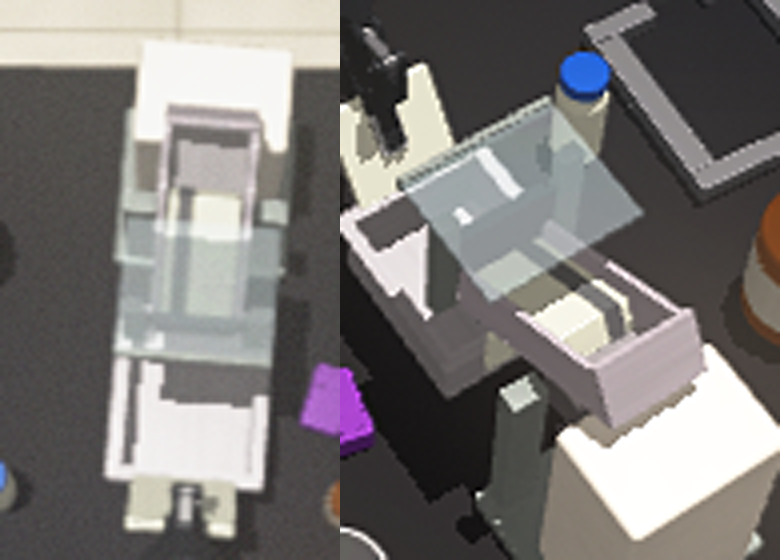

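The tub is aligned under the guard, with its near rim at top crop (105,475)–(265,490). The scene view shows its far corner just short of the paddle. I push on slowly and watch the force.

```bash
python3 -m crank '[[[0,0.4,0.3,0,0,0],[0,0.4,0.3,0,0,0]]]'
python3 -m crank '[[[0,0.4,0.3,0,0,0],[0,0.4,0.3,0,0,0]]]'
python3 -m crank '[[[0,0.4,0.3,0,0,0],[0,0.4,0.3,0,0,0]]]'
```

```text
time: 8.32
tool_pos: [0.5339, -0.0109, 0.1344]
tcp_rot: [1.926, 1.802, 0.56]
wrist_force: [-5.0, 0.9, 0.0]
width: 0.1
grip_force: 90.2
time: 8.48
tool_pos: [0.5438, -0.0116, 0.1338]
tcp_rot: [1.927, 1.803, 0.559]
wrist_force: [-39.6, 5.4, 15.9]
width: 0.106
grip_force: 95.4
time: 8.65
tool_pos: [0.5424, -0.0115, 0.125]
tcp_rot: [1.944, 1.818, 0.538]
wrist_force: [-88.2, 6.8, 39.2]
width: 0.106
grip_force: 139.2
```

The paddle is home against its stop, so I ease the push and look at the cartridges.

```bash
python3 -m crank '[[[0,-0.8,-0.55,0,0,0],[0,0,0,0,0,0],[0,0,0,0,0,0],[0,0,0,0,0,0],[0,0,0,0,0,0]]]'
python3 - <<'E'
from h import *
s=read_state();print(s["wrist_force"],s["torque"],s["tool_pos"])
t=read_camera("top");c=read_camera("scene")
k=lambda i,x,y,w,h:cv2.resize(i[y:y+h,x:x+w],None,fx=4,fy=4,interpolation=cv2.INTER_CUBIC)
cv2.imwrite("pics/crop5.png",np.hstack([k(t,235,90,85,140),k(c,265,190,110,140)]))
E
```

```text
time: 9.07
tool_pos: [0.5439, -0.0116, 0.133]
tcp_rot: [1.927, 1.803, 0.558]
wrist_force: [-5.0, 0.8, -2.1]
width: 0.103
grip_force: 99.5
[-5.0018547   0.83433567 -2.05330253] [0.15962737 1.38511617 0.04009652] [ 0.54385654 -0.0116354   0.13296219]
```

View pics/crop5.png

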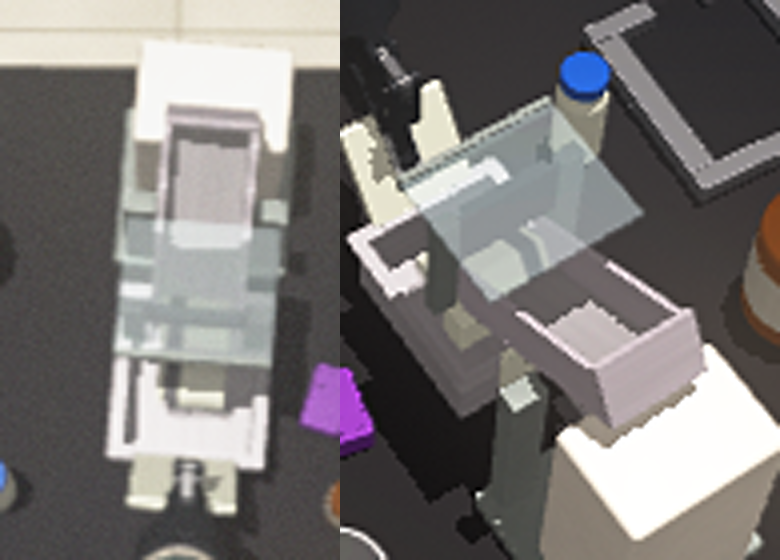

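The gate is open: the upper chute is empty, and cartridges are entering the tub at top crop (200,385). I wait for them to settle.

```bash
for i in 1 2 3; do python3 -m crank '[[[0,0,0,0,0,0],[0,0,0,0,0,0],[0,0,0,0,0,0],[0,0,0,0,0,0],[0,0,0,0,0,0],[0,0,0,0,0,0],[0,0,0,0,0,0],[0,0,0,0,0,0]]]' | grep -E "time|force|tool"; done
python3 - <<'E'
from h import *
s=read_state();print(s["wrist_force"],s["torque"],s["tool_pos"])
t=read_camera("top");c=read_camera("scene");t2=read_camera("top");print(cv2.absdiff(t,t2)[170:215,255:310].max())
k=lambda i,x,y,w,h:cv2.resize(i[y:y+h,x:x+w],None,fx=4,fy=4,interpolation=cv2.INTER_CUBIC)
cv2.imwrite("pics/crop6.png",np.hstack([k(t,235,90,85,140),k(c,265,190,110,140)]))
E
```

```text
time: 9.83
tool_pos: [0.544, -0.0117, 0.1335]
wrist_force: [-3.9, 0.8, -5.3]
grip_force: 98.7
time: 10.5
tool_pos: [0.544, -0.0117, 0.1335]
wrist_force: [-5.2, 0.3, -5.9]
grip_force: 98.8
time: 11.17
tool_pos: [0.544, -0.0117, 0.1335]
wrist_force: [-5.2, 1.0, -5.6]
grip_force: 98.8
[-5.23546238  1.02238413 -5.58678525] [0.28315266 2.34578432 0.01613541] [ 0.54404123 -0.01169477  0.13351703]
13
```

View pics/crop6.png

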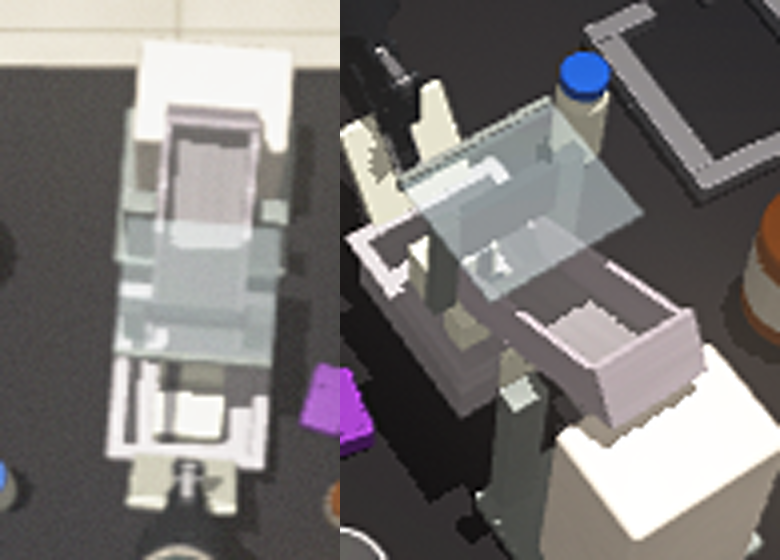

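The chute is empty, with white cartridges in the tub at top crop (195,415). I back straight out and count them.

```bash
python3 -m crank '[[[0,-0.4,-0.3,0,0,0],[0,-0.8,-0.55,0,0,0],[0,-0.8,-0.55,0,0,0],[0,-0.8,-0.55,0,0,0],[0,-0.8,-0.55,0,0,0],[0,-0.8,-0.55,0,0,0],[0,-0.8,-0.55,0,0,0],[0,-0.8,-0.55,0,0,0]]]'
python3 -m crank '[[[0,-0.8,-0.55,0,0,0],[0,-0.8,-0.55,0,0,0],[0,-0.4,-0.3,0,0,0],[0,0,0,0,0,0],[0,0,0,0,0,0],[0,0,0,0,0,0]]]'
python3 - <<'E'
from h import *
s=read_state();print(s["wrist_force"],s["torque"],s["tool_pos"])
t=read_camera("top");c=read_camera("scene")
cv2.imwrite("pics/top7.png",t)
k=lambda i,x,y,w,h:cv2.resize(i[y:y+h,x:x+w],None,fx=4,fy=4,interpolation=cv2.INTER_CUBIC)
cv2.imwrite("pics/crop7.png",np.hstack([k(t,235,120,85,140),k(c,235,190,110,140)]))
E
```

```text
time: 11.98
tool_pos: [0.4713, -0.0067, 0.1346]
tcp_rot: [1.924, 1.8, 0.562]
wrist_force: [-0.6, 0.2, -2.6]
width: 0.105
grip_force: 99.0
time: 12.48
tool_pos: [0.4526, -0.0049, 0.1371]
tcp_rot: [1.929, 1.804, 0.556]
wrist_force: [-0.4, 0.1, -3.5]
width: 0.101
grip_force: 99.0
[-0.42626314  0.12267619 -3.49492673] [0.01875966 0.80726427 0.05138705] [ 0.45257139 -0.00486706  0.13712194]
```

View pics/crop7.png

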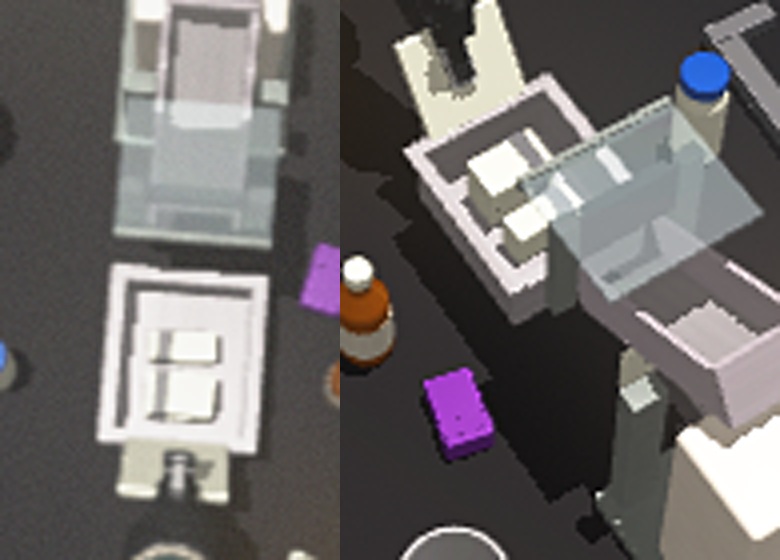

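In the top view the hanging tub's rim corners are (115,265), (270,272), (262,453) and (98,440). It holds a front cartridge at (185,347) and a taller stack at (183,390). The added weight of 1.9 N matches three cartridges, and the chute is empty. I re-measure the tub in the hand and plan the move to the tray.

```bash
cat >> h.py <<'E'
def tubpose():
    s=read_state();R=Ro.from_rotvec(s["tcp_rot"]).as_matrix();p=s["tool_pos"]
    g=p-.019*R[:,2];Rt=R@toolR(0).T;h=g-Rt@[-.1055,0,.109]
    print("tcp",p,"yaw",np.degrees(np.arctan2(-R[0,0],R[1,0])),"tilt",np.degrees(np.arcsin(np.array([Rt[2,0],Rt[2,1]]))),"base",h);return h,Rt
E
python3 - <<'E'
from h import *
np.set_printoptions(precision=4,suppress=True)
h,Rt=tubpose()
C=[plane("top",cr(235,120,u,v),h[2]+.07) for u,v in((115,265),(270,272),(262,453),(98,440))]
for q in C:print((Rt.T@(q-h))*1000)
s=read_state();a=rows(s["tool_pos"]+[-.008,0,.125],toolR(-4),7)
P,R=tcp_for(.5763,.312,.16,-8.3);P[:2]-=(.002*dirx(-8.3)+.002*dirx(81.7));print(P)
rows(P,R,13,a)
E
```

```text
tcp [ 0.4524 -0.0049  0.1367] yaw -3.937310719252315 tilt [-0.4454 -0.3555] base [ 0.546  -0.0119  0.0425]
[78.0048 66.8488 71.0248]
[ 82.1539 -68.8329  70.215 ]
[-76.598  -72.9309  68.9553]
[-76.1878  69.4367  69.842 ]
dist cm 12.525573839150042 ang 0.5732333720548666
[-0.0, 0.9, -1.5, -0.001, 0.001, 0.001],[-0.0, 0.9, -1.5, -0.001, 0.001, 0.001],[-0.0, 0.9, -1.5, -0.001, 0.001, 0.001],[-0.0, 0.9, -1.5, -0.001, 0.001, 0.001],[-0.0, 0.9, -1.5, -0.001, 0.001, 0.001],[-0.0, 0.9, -1.5, -0.001, 0.001, 0.001],[-0.0, 0.9, -1.5, -0.001, 0.001, 0.001],
[0.4804 0.324  0.2534]
dist cm 33.09111848242958 ang 4.299999999999984
[2.5, 0.0, 0.1, 0.0, -0.003, 0.005],[2.5, 0.0, 0.1, 0.0, -0.003, 0.005],[2.5, 0.0, 0.1, 0.0, -0.003, 0.005],[2.5, 0.0, 0.1, 0.0, -0.003, 0.005],[2.5, -0.0, 0.1, 0.0, -0.003, 0.005],[2.5, -0.0, 0.1, 0.0, -0.003, 0.005],[2.5, -0.0, 0.1, 0.0, -0.003, 0.005],[2.5, -0.0, 0.1, 0.0, -0.003, 0.005],[2.5, -0.1, 0.0, 0.0, -0.003, 0.005],[2.5, -0.1, 0.0, 0.0, -0.003, 0.005],[2.5, -0.1, 0.0, 0.0, -0.003, 0.005],[2.5, -0.1, 0.0, 0.0, -0.003, 0.005],[2.5, -0.1, 0.0, 0.0, -0.003, 0.005],
```

```bash
python3 -m crank '[[[0,0.9,-1.5,-0.001,0.001,0.001],[0,0.9,-1.5,-0.001,0.001,0.001],[0,0.9,-1.5,-0.001,0.001,0.001],[0,0.9,-1.5,-0.001,0.001,0.001],[0,0.9,-1.5,-0.001,0.001,0.001],[0,0.9,-1.5,-0.001,0.001,0.001],[0,0.9,-1.5,-0.001,0.001,0.001],[0,0,0,0,0,0]]]'
python3 -m crank '[[[1.3,0,0.1,0,-0.003,0.005],[2.5,0,0.1,0,-0.003,0.005],[2.5,0,0.1,0,-0.003,0.005],[2.5,0,0.1,0,-0.003,0.005],[2.5,0,0.1,0,-0.003,0.005],[2.5,0,0.1,0,-0.003,0.005],[2.5,0,0.1,0,-0.003,0.005],[2.5,0,0.1,0,-0.003,0.005]]]'
python3 -m crank '[[[2.5,-0.1,0,0,-0.003,0.005],[2.5,-0.1,0,0,-0.003,0.005],[2.5,-0.1,0,0,-0.003,0.005],[2.5,-0.1,0,0,-0.003,0.005],[2.5,-0.1,0,0,-0.003,0.005],[1.3,-0.1,0,0,-0.003,0.005],[0,0,0,0,0,0],[0,0,0,0,0,0]]]'
python3 - <<'E'
from h import *
np.set_printoptions(precision=4,suppress=True)
h,Rt=tubpose();t=read_camera("top");cv2.imwrite("pics/top8.png",t)
m=camera_model("top")
def pr(x,y,z):
    q=m["camera_matrix"]@(m["R"]@(h+Rt@np.array([x,y,z]))+m["t"]);return q[:2]/q[2]
g=cv2.cvtColor(t,cv2.COLOR_BGR2GRAY).astype(np.float32)
# profiles across each rim edge, sampled along outward normal, mean over the edge, offsets -15..15 mm
o=np.arange(-16,17,2)/1000
def prof(f,rng):
    P=np.array([[pr(*f(d,k)) for d in o] for k in rng],np.float32)
    return cv2.remap(g,P[...,0].copy(),P[...,1].copy(),cv2.INTER_LINEAR)
for n,f in(("+x",lambda d,k:(.078+d,k,.07)),("+y",lambda d,k:(k,.068+d,.07)),("-y",lambda d,k:(k,-.068-d,.07))):
    A=prof(f,np.linspace(-.05,.05,21));print(n,"all",A.mean(0).round().astype(int));print("   lo",A[:7].mean(0).round().astype(int));print("   hi",A[-7:].mean(0).round().astype(int))
print((o*1000).astype(int))
E
```

```text
time: 13.25
tool_pos: [0.4469, -0.0043, 0.2644]
tcp_rot: [1.927, 1.793, 0.577]
wrist_force: [1.4, -0.6, -1.7]
width: 0.101
grip_force: 99.0
time: 13.92
tool_pos: [0.4657, 0.1845, 0.2517]
tcp_rot: [1.971, 1.751, 0.557]
wrist_force: [0.3, -0.8, -3.0]
width: 0.104
grip_force: 99.0
time: 14.58
tool_pos: [0.4788, 0.3208, 0.2492]
tcp_rot: [1.998, 1.714, 0.546]
wrist_force: [-0.3, -0.4, -3.2]
width: 0.107
grip_force: 99.0
tcp [0.4788 0.3208 0.2492] yaw -8.610193171554041 tilt [-0.1728  0.4151] base [0.5721 0.3074 0.1554]
+x all [101 119 158 206 234 237 236 231 208 152 101  79  75  76  76  76  76]
   lo [103 121 162 207 236 239 238 235 209 153 102  78  75  76  76  76  75]
   hi [ 97 117 155 204 231 235 233 227 205 151  99  80  75  75  77  77  76]
+y all [ 92 105 145 200 230 239 240 236 218 179 129  91  77  75  76  77  77]
   lo [ 93 105 145 201 232 241 243 241 224 186 134  93  78  74  76  77  77]
   hi [ 90 105 145 198 227 236 236 232 212 173 125  89  77  76  77  77  77]
-y all [240 240 240 240 239 237 227 193 133  86  64  60  61  61  61  61  62]
   lo [243 243 242 242 242 241 233 199 135  85  62  59  59  59  59  59  61]
   hi [236 238 238 238 236 233 222 189 132  87  68  65  65  65  63  63  64]
[-16 -14 -12 -10  -8  -6  -4  -2   0   2   4   6   8  10  12  14  16]
```

```bash
python3 - <<'E'
from h import *
np.set_printoptions(precision=4,suppress=True)
g=cv2.cvtColor(cv2.imread("pics/top0.png"),cv2.COLOR_BGR2GRAY).astype(np.float32)
m=camera_model("top");h=np.array([.5763,.312,0]);yaw=-8.3;X=np.r_[dirx(yaw),0];Y=np.array([-X[1],X[0],0])
o=np.arange(-20,20.5,.5)/1000
def edge(a,b,half,lo,hi): # axis a, along b, signed half
    r=[]
    for k in np.linspace(lo,hi,25):
        P=[]
        for d in o:
            q=m["camera_matrix"]@(m["R"]@(h+a*(half+d)+b*k+np.array([0,0,.024]))+m["t"]);P.append(q[:2]/q[2])
        P=np.array(P,np.float32)[None];v=cv2.remap(g,P[...,0].copy(),P[...,1].copy(),cv2.INTER_LINEAR)[0]
        r.append(v)
    r=np.array(r)
    out=[]
    for v in(r[:8].mean(0),r.mean(0),r[-8:].mean(0)):
        d=np.gradient(cv2.GaussianBlur(v[None],(5,1),0)[0]);i,j=d.argmax(),d.argmin();out.append((o[i]*1000,o[j]*1000))
    return out
# search window centred on outer edges; shows rise/fall offsets
print("+x",edge(X,Y,.095,-.07,.07));print("+y",edge(Y,X,.09,-.07,.07));print("-y",edge(Y,X,-.09,-.07,.07))
print("-x L",edge(X,Y,-.095,.04,.075));print("-x R",edge(X,Y,-.095,-.075,-.04))
h,Rt=tubpose()
E
```

```text
+x [(np.float64(-18.5), np.float64(0.0)), (np.float64(-18.5), np.float64(0.0)), (np.float64(-18.5), np.float64(0.5))]
+y [(np.float64(-19.0), np.float64(1.5)), (np.float64(-19.0), np.float64(1.0)), (np.float64(-19.0), np.float64(0.5))]
-y [(np.float64(0.0), np.float64(-8.0)), (np.float64(-0.5), np.float64(-8.0)), (np.float64(-0.5), np.float64(-8.0))]
-x L [(np.float64(1.5), np.float64(19.0)), (np.float64(1.0), np.float64(19.0)), (np.float64(1.0), np.float64(19.0))]
-x R [(np.float64(1.0), np.float64(-16.0)), (np.float64(1.0), np.float64(19.0)), (np.float64(1.0), np.float64(19.0))]
tcp [0.4788 0.3199 0.2494] yaw -8.676577019694218 tilt [-0.1551  0.406 ] base [0.5721 0.3063 0.1557]
```

```bash
python3 -m crank '[[[0.2,-0.6,1.1,0,-0.001,-0.003],[0.2,-1.3,2.1,0,-0.001,-0.003],[0,-1.4,2.0,0,-0.001,-0.003],[0,-1.4,2.0,0,0,0],[0,-1.3,1.9,0,0,0],[0,-0.7,1.0,0,0,0],[0,0,0,0,0,0],[0,0,0,0,0,0]]]'
cat > prof.py <<'E'
from h import *
def run():
    np.set_printoptions(precision=4,suppress=True)
    h,Rt=tubpose();print("err to pocket mm",(Rt.T@(np.r_[.5768,.3122,h[2]]-h))*1000,read_state()["wrist_force"]);t=read_camera("top")
    m=camera_model("top")
    def pr(x,y,z):
        q=m["camera_matrix"]@(m["R"]@(h+Rt@np.array([x,y,z]))+m["t"]);return q[:2]/q[2]
    g=cv2.cvtColor(t,cv2.COLOR_BGR2GRAY).astype(np.float32);o=np.arange(-5,8.5,.5)/1000
    for n,f in(("+x",lambda d,k:(.078+d,k,.07)),("+y",lambda d,k:(k,.068+d,.07)),("-y",lambda d,k:(k,-.068-d,.07))):
        P=np.array([[pr(*f(d,k)) for d in o] for k in np.linspace(-.05,.05,21)],np.float32)
        A=cv2.GaussianBlur(cv2.remap(g,P[...,0].copy(),P[...,1].copy(),cv2.INTER_LINEAR),(5,1),0)
        print(n,[float(o[np.gradient(v).argmin()]*1000) for v in(A[:7].mean(0),A.mean(0),A[-7:].mean(0))])
E
python3 -c "import prof;prof.run()"
```

```text
time: 15.3
tool_pos: [0.4824, 0.3226, 0.1286]
tcp_rot: [1.99, 1.718, 0.539]
wrist_force: [-0.0, 0.2, -2.1]
width: 0.105
grip_force: 99.0
tcp [0.4824 0.3226 0.1286] yaw -8.414602326769488 tilt [-0.1262 -0.036 ] base [0.5758 0.3087 0.0349]
err to pocket mm [0.5267 3.607  0.0034] [-0.0247  0.222  -2.0694]
+x [3.5, 3.5, 3.5]
+y [5.0, 4.5, 4.5]
-y [0.5, 0.5, 0.5]
```

```bash
python3 -m crank '[[[0.15,0,0,0,0,0],[0,-0.3,0.4,0,0,0],[0,-0.3,0.4,0,0,0],[0,-0.3,0.4,0,0,0],[0,-0.3,0.4,0,0,0],[0,0,0,0,0,0]]]'
python3 -m crank '[[[0,-0.15,0.25,0,0,0],[0,-0.15,0.25,0,0,0],[0,0,0,0,0,0]]]'
python3 -c "import prof;prof.run()"
```

```text
time: 15.85
tool_pos: [0.4818, 0.3251, 0.1086]
tcp_rot: [1.99, 1.718, 0.54]
wrist_force: [-0.7, 0.5, -3.6]
width: 0.106
grip_force: 99.0
time: 16.1
tool_pos: [0.4828, 0.3255, 0.1038]
tcp_rot: [1.99, 1.718, 0.542]
wrist_force: [-0.5, -0.2, -2.2]
width: 0.105
grip_force: 99.0
tcp [0.4828 0.3255 0.1038] yaw -8.380393993859602 tilt [-0.056   0.0521] base [0.5763 0.3118 0.0102]
err to pocket mm [0.446  0.4381 0.    ] [-0.4924 -0.2465 -2.1865]
+x [2.5, 7.0, 7.0]
+y [6.5, 6.5, 7.0]
-y [0.0, 0.0, 0.0]
```

```bash
python3 -m crank '[[[0,-0.1,0.2,0,0,0],[0,-0.1,0.15,0,0,0],[0,0,0,0,0,0]]]'
python3 -m crank '[[[0,-0.1,0.15,0,0,0],[0,0,0,0,0,0]]]'
python3 -m crank '[[[0,-0.1,0.1,0,0,0],[0,0,0,0,0,0]]]'
python3 -c "import prof;prof.tubpose()"
```

```text
time: 16.4
tool_pos: [0.4833, 0.3256, 0.1001]
tcp_rot: [1.99, 1.717, 0.542]
wrist_force: [-0.5, 0.2, -2.8]
width: 0.106
grip_force: 98.9
time: 16.57
tool_pos: [0.4833, 0.3256, 0.0984]
tcp_rot: [1.99, 1.717, 0.542]
wrist_force: [0.2, 0.4, -2.0]
width: 0.105
grip_force: 98.9
time: 16.73
tool_pos: [0.4833, 0.3258, 0.0973]
tcp_rot: [1.989, 1.717, 0.543]
wrist_force: [-0.1, 0.2, -3.5]
width: 0.103
grip_force: 99.0
tcp [0.48328338 0.32584564 0.09730128] yaw -8.359689391794218 tilt [-0.00882704  0.09606989] base [0.5768888  0.31224885 0.00385072]
```

```bash
python3 -m crank '[[[0,-0.06,0.08,0,0,0],[0,0,0,0,0,0]]]'
python3 -m crank '[[[0,-0.06,0.08,0,0,0],[0,0,0,0,0,0]]]'
python3 -m crank '[[[0,-0.06,0.08,0,0,0],[0,0,0,0,0,0]]]'
```

```text
time: 16.9
tool_pos: [0.4835, 0.3261, 0.0969]
tcp_rot: [1.989, 1.717, 0.544]
wrist_force: [-0.9, 0.8, 0.1]
width: 0.101
grip_force: 99.4
time: 17.07
tool_pos: [0.4836, 0.3261, 0.0968]
tcp_rot: [1.989, 1.716, 0.545]
wrist_force: [-6.8, -0.5, 5.8]
width: 0.107
grip_force: 100.9
time: 17.23
tool_pos: [0.4838, 0.3263, 0.0968]
tcp_rot: [1.989, 1.714, 0.546]
wrist_force: [-10.5, -3.0, 13.6]
width: 0.104
grip_force: 102.1
```

The tub is seated at the floor height of 4 mm. I ease off, release, and withdraw along the tool axis.

```bash
python3 -m crank '[[[0,0.08,-0.1,0,0,0],[0,0,0,0,0,0],[0,0,0,0,0,0]]]'
python3 -m crank '[[[0,0,0,0,0,0],[0,0,0,0,0,0],[0,0,0,0,0,0],[0,0,0,0,0,0],[0,0,0,0,0,0],[0,0,0,0,0,0],[0,0,0,0,0,0],[0,0,0,0,0,0]]]' 8.0 40
python3 -m crank '[[[0,0,-0.5,0,0,0],[0,0,-1.0,0,0,0],[0,0,-2.0,0,0,0],[0,0,-2.5,0,0,0],[0,0,-2.5,0,0,0],[0,0,-2.5,0,0,0],[0,0,-2.5,0,0,0],[0,0,0,0,0,0]]]'
python3 - <<'E'
from h import *
np.set_printoptions(precision=4,suppress=True)
t=read_camera("top");t0=cv2.imread("pics/top0.png");cv2.imwrite("pics/top9.png",t)
m=camera_model("top");h=np.array([.5768,.3122,.004]);yaw=-8.3;X=np.r_[dirx(yaw),0];Y=np.array([-X[1],X[0],0])
g=cv2.cvtColor(t,cv2.COLOR_BGR2GRAY).astype(np.float32)
def samp(x,y,z):
    q=m["camera_matrix"]@(m["R"]@(h+X*x+Y*y+np.array([0,0,z]))+m["t"]);p=q[:2]/q[2];return p
o=np.arange(-8,9,.5)/1000
# outer rim dark/bright edge, +-y and +x at front/middle/back
for n,f in(("+x",lambda d,k:(.078+d,k,.07)),("+y",lambda d,k:(k,.068+d,.07)),("-y",lambda d,k:(k,-.068-d,.07))):
    P=np.array([[samp(*f(d,k)) for d in o] for k in np.linspace(-.05,.05,21)],np.float32)
    A=cv2.GaussianBlur(cv2.remap(g,P[...,0].copy(),P[...,1].copy(),cv2.INTER_LINEAR),(5,1),0)
    print(n,A.mean(0)[::2].round().astype(int),[float(o[np.gradient(v).argmin()]*1000) for v in(A[:7].mean(0),A.mean(0),A[-7:].mean(0))])
# cartridges: yellowish-white inside the tub interior
M=cv2.getPerspectiveTransform(np.array([samp(.066,.056,.03),samp(.066,-.056,.03),samp(-.066,-.056,.03),samp(-.066,.056,.03)],np.float32),np.array([[0,0],[112,0],[112,132],[0,132]],np.float32))
w=cv2.warpPerspective(t,M,(112,132)).astype(int)
mask=((w[...,2]-w[...,0]>8)&(w[...,2]>130)).astype(np.uint8)
print(cv2.connectedComponentsWithStats(mask)[2])
# bystanders: colour-blob centroids before / after
for n,(x,y) in dict(jar=(232,211),phial=(322,215),reagent=(220,150),beaker=(346,152),tip=(122,224),wash=(438,241)).items():
    a,b=(i[y-22:y+22,x-22:x+22] for i in(t0,t));r=cv2.matchTemplate(t[y-26:y+26,x-26:x+26],t0[y-20:y+20,x-20:x+20],cv2.TM_CCOEFF_NORMED);print(n,cv2.minMaxLoc(r)[1],cv2.minMaxLoc(r)[3])
E
```

```text
time: 17.48
tool_pos: [0.4836, 0.3262, 0.0968]
tcp_rot: [1.989, 1.716, 0.545]
wrist_force: [-6.6, -1.4, 8.0]
width: 0.103
grip_force: 100.8
time: 18.15
tool_pos: [0.4832, 0.3257, 0.0955]
tcp_rot: [1.99, 1.717, 0.543]
wrist_force: [-0.2, -0.3, 0.4]
width: 0.936
grip_force: 0.0
time: 18.82
tool_pos: [0.4063, 0.3397, 0.212]
tcp_rot: [1.99, 1.717, 0.555]
wrist_force: [0.6, 0.4, 0.0]
width: 0.938
grip_force: 0.0
+x [233 237 239 239 238 237 236 233 229 221 210 196 183 171 161 149 135] [3.0, 7.5, 3.0]
+y [235 238 240 241 241 239 237 234 228 221 212 202 193 184 175 166 156] [3.0, 3.0, 3.0]
-y [241 241 239 236 229 218 200 174 145 118  96  82  74  72  73  77  81] [0.0, -0.5, -0.5]
[[    0     0   112   132 13098]
 [   30     1     8     3    16]
 [   57     0     5     4    11]
 [   80     2     2     1     2]
 [   13     9     2     3     4]
 [   36    22    50    35   529]
 [   90    26     2     4     5]
 [   25    32     6    17    56]
 [   92    32     2     7    10]
 [   14    36     3     5     9]
 [   12    42     1     1     1]
 [   13    47     2     5     8]
 [   90    48     3     2     4]
 [   28    55     4     5    12]
 [   14    57     2     3     4]
 [   15    61     1     1     1]
 [   57    60     8     3    19]
 [   12    65     3     9    14]
 [   24    65     7    13    55]
 [   37    64    58    51   819]
 [   15    79     1     1     1]
 [   27    79     5     7    19]
 [   12    83     1     3     3]
 [   28    88     2     9     9]
 [   99    96     1     1     1]
 [   15   100     2     7    11]
 [   27   100     9    11    52]
 [  100   100     1     1     1]
 [   13   114     3     6    10]]
jar 0.9530338048934937 (6, 6)
phial 0.9923086166381836 (6, 6)
reagent 0.9812629818916321 (6, 6)
beaker 0.9975767731666565 (6, 6)
tip 0.9982462525367737 (6, 6)
wash 0.9978193044662476 (6, 6)
```

The bystanders have not moved, and two cartridge tops show in the tub, the second of them the stack. As a last check I find the rim height at each end by comparing the scene and top views.

```bash
python3 - <<'E'
from h import *
g={}
for n in("top","scene"):
    im=read_camera(n);cv2.imwrite(f"pics/{n}10.png",im);g[n]=cv2.cvtColor(im,cv2.COLOR_BGR2GRAY).astype(np.float32)
h=np.array([.5768,.3122,0]);X=np.r_[dirx(-8.3),0];Y=np.array([-X[1],X[0],0]);o=np.arange(-14,14.5,.5)/1000
def edge(n,f,z,rng):
    m=camera_model(n);r=[]
    P=[]
    for k in rng:
        row=[]
        for d in o:
            x,y=f(d,k);q=m["camera_matrix"]@(m["R"]@(h+X*x+Y*y+[0,0,z])+m["t"]);row.append(q[:2]/q[2])
        P.append(row)
    P=np.array(P,np.float32);v=cv2.GaussianBlur(cv2.remap(g[n],P[...,0].copy(),P[...,1].copy(),cv2.INTER_LINEAR),(5,1),0).mean(0)
    return v
e={"+x left":(lambda d,k:(.078+d,k),np.linspace(.03,.06,9)),"+x right":(lambda d,k:(.078+d,k),np.linspace(-.06,-.03,9)),"-y front":(lambda d,k:(k,-.068-d),np.linspace(.03,.07,9)),"-y back":(lambda d,k:(k,-.068-d),np.linspace(-.07,-.03,9)),"+y front":(lambda d,k:(k,.068+d),np.linspace(.03,.07,9)),"+y back":(lambda d,k:(k,.068+d),np.linspace(-.07,-.03,9))}
for k,(f,r) in e.items():
    for z in(.074,.094):
        print(k,z,[(n,float(o[np.gradient(edge(n,f,z,r)).argmin()]*1000)) for n in g])
print(edge("scene",*[e["+x left"][0],.074,e["+x left"][1]])[::3].round().astype(int))
print(edge("scene",*[e["-y back"][0],.074,e["-y back"][1]])[::3].round().astype(int))
E
```

```text
+x left 0.074 [('top', 9.0), ('scene', -3.0)]
+x left 0.094 [('top', 5.5), ('scene', 7.0)]
+x right 0.074 [('top', 8.0), ('scene', -2.5)]
+x right 0.094 [('top', 5.0), ('scene', 8.0)]
-y front 0.074 [('top', -0.5), ('scene', -4.0)]
-y front 0.094 [('top', 3.0), ('scene', 6.0)]
-y back 0.074 [('top', -0.5), ('scene', -4.0)]
-y back 0.094 [('top', 2.5), ('scene', 5.5)]
+y front 0.074 [('top', 10.5), ('scene', 3.5)]
+y front 0.094 [('top', 6.0), ('scene', -8.0)]
+y back 0.074 [('top', 10.5), ('scene', 4.5)]
+y back 0.094 [('top', 6.5), ('scene', -7.5)]
[182 206 216 215 213 211 199 169 132 108 103 106 111 115 117 119 121 124
 122]
[214 219 220 219 218 207 178 136 100  81  77  75  76  77  83  91  99 101
 103]
```

The rim sits at 74 mm and is level front to back in both views, so the tub is fully down. I hand the job in.

```bash
python3 -c "
from workcell import *
print(finish_job())"
```

```text
the job is handed in; nothing more can be done
None
```

I filled the tub at the chute and set it down level in its pocket with the handle side at the notch, then let go and handed the job in at about 19 s. Nothing showed on the bench and no bystander moved. The count of three cartridges rests on the added weight (1.9 N) and the empty chute, as only two tops were visible. The push overshot the paddle's stop briefly, reaching about 97 N at the wrist against the 120 N limit.

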